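# Close up the brush-cleaning tank

### The arm

A 6-joint arm with a two-finger parallel gripper is mounted at the origin on the work surface. World frame = base frame: x ahead of the robot, y to its left, z up, the work surface at z = 0. Lengths are in m, angles in rad, forces in N, time in s.
With the tool pointing down it reaches from about 0.25 to 0.8 m from the base axis. Payload 8.5 kg.
Tool frame: the origin (TCP) lies at the centre of the arm's flange, where the gripper is bolted on; the fingertips stand 173 mm ahead of it and the grasp point (between the pads) lies 155 mm ahead of it; z points along the fingers, y is the line along which they close (so a half turn about z gives the same grasp; the last joint's range is limited). The gripper opens to 85 mm and grips with 20 to 120 N. Pads are 22 mm wide; open, the fingers measure 114 mm over their backs; the gripper's body (76 mm by 85 mm) begins 54 mm behind the grasp point. The pads swing forward as they close: fully open they stand 13 mm farther back than shut.
Start: joints at [-1.206, 0.238, -0.013, 1.319, 0, 1.571], TCP at [0.187, -0.49, 0.405] pointing down, gripper open.
Joint ranges: [-2.66, 2.66], [-1.03, 1.9], [-1.14, 1.46], [-1.82, 2.27], [-1.45, 1.34], [-3.14, 3.14]. Speed limits (rad/s): [2.22, 2.22, 2.79, 3.14, 3.14, 3.14].

### API

Orientations are given as [roll, pitch, yaw] about the fixed x, y, z axes, in that order (R = Rz(yaw) Ry(pitch) Rx(roll)).
In Python, from rig import arm, snapshot, get_calibration gives the robot as it stands.
- The arm moves only by the shell command python3 -m creep 'ROWS' [FORCE]. ROWS is JSON, a list of rows, each a list of 7 numbers: the turn, a rotation vector about the tool's x, y, z in rad, then the shift along the tool's x, y, z in cm, then the finger opening in cm, from 0 to 8.54. A call has 1 to 20 rows; each row shifts and turns the commanded pose from where the row before left it, along the tool's axes as they then stand; what a row does not reach is not made up. A row lasts 1/12 s, in which the tool goes at most 41.7 mm and 7.16 degrees, less where a joint would pass 70% of its speed; a pose out of reach is approached as far as the arm can. A call is refused whole if a number of a shift passes 4.17 or a number of a turn 0.125, either way. A call with a gripper value outside its range is refused whole. The fingers move at their own pace and stop on an object; FORCE is the grip in N (left out, the last holds). Time passes only in rows, so rows that do not move let the fingers close. It gives the time, the measured TCP pose, the force, the opening and the grip force at its end, in the units of the state.
- arm.get_state(): the state, without advancing time (a new reading comes with each control period).
- snapshot(name): name is "side" or "top"; returns (picture, depth): 480x640x3 uint8, blue, green, red; 480x640 float32, m along the optical axis (not along the pixel's ray), 0 where there is no reading.
- get_calibration(name): a dict with "intrinsics" (3x3 intrinsics, pixels), "world_from_camera" (4x4, takes a point from camera to world coordinates). Camera axes: x right, y down, z forward; pixel columns grow to the right and rows downward; lengths in m; the calibration is good to about 2 mm. A picture is of the moment at which its call begins. get_calibration takes no time and is no camera call.
- arm.sign_off(): hands the job in; it is judged then, once.
The state is a dict: "time_s": time; "joint_pos": joint angles; "joint_vel": joint speeds; "tau": joint torques, N m; "tcp_pos": TCP position; "tool_rot": TCP orientation; "ft_force": force on the tool from outside, world axes, zero at the start; "wrist_torque": the same for the moment, N m; "grip_width": opening from 0.0 (shut) to 1.0 (fully open); "grasp_force": force on a finger pad.
Only numpy, scipy, OpenCV 4.12 (cv2) and the standard library are available. Lean on these libraries where they do the work, as an engineer would, in place of code of your own. Each camera call takes 0.05 s, during which the arm holds its last target. There are 200 camera calls.

### The job

Close up the brush-cleaning tank: with the red-handled key, turn the slotted brass lock screw on the lid clockwise until it stops, and stand the key back in its wooden stand. Then screw the black vent cap clockwise until it bottoms out, back it off a quarter turn so the tank can breathe, and finish still gripping the cap there, without letting go. Turn the screw only with the key, never with the fingers, and leave the other things on the bench where they are.

Things in the scene. Friction and masses are not known exactly. Their poses are not given: they have to be found in the camera images.
- tank: fixed brush-cleaning tank: steel box 200 (its x) x 240 (its y) mm with a green lid 210 x 250 mm, lid top flat 110 mm above the bench. It cannot move and stands upright, at some yaw within 0.3 rad. Origin: centre of its underside. A small wire handle stands out 26 mm from each y side, 65 mm up.
- screw_slot (a point): centre of the slot mouth of the captive lock screw on the lid, 124 mm above the bench, at tank x -50, y -70 mm. Its axes turn with the screw: the slot runs along this point's x axis. Brass head 36 mm wide; the slot is 6 mm wide, 7 mm deep, 32 mm long, open at both ends.
- screw (a joint): turn of the lock screw in rad: 0 = open (slot along tank x), grows clockwise seen from above, hard stop at 1.571 = locked (slot along tank y). Starts at 0 to 0.4. Friction 0.05 N m; it stays where it is left. The blade has about 0.15 rad of play each way in the slot. Locked means above 1.40.
- key: loose key, 120 g, upright in its stand at the start. Origin: centre of the underside of its flange (38 mm wide, 6 thick), which rests on the stand; z up. Red flat handle 6 to 52 mm above the origin, 42 mm along x, 14 mm thick along y (grip across y). Below: 9 mm shank, then a flat blade 20 mm along x, 3 mm along y, round-edged, its edge 48 mm below the origin. Half a turn about z changes nothing.
- key_tip (a point): middle of the edge of the key's blade, 48 mm below the key's origin; same axes as the key.
- stand: fixed wooden block 64 x 64 x 60 mm high with a square hole 26 x 26 mm, 56 mm deep, in the middle of its top. Origin: centre of its underside. The key is in the stand when its flange rests on the block's top (key origin 60 mm above this origin), centred within 12 mm.
- cap_top (a point): top centre of the black knurled vent cap, 46 mm across, 28 mm high, at tank x 10, y 45 mm; 158 mm above the bench when bottomed, 0.955 mm higher per rad unscrewed. Under it a 36 mm wide brass collar leaves 20 mm down to the lid. A white line on the cap runs along this point's -x: bottomed it points to the white line on the lid (tank -x), a quarter turn open to the yellow one (tank -y).
- cap (a joint): turn of the vent cap in rad: 0 = bottomed out (hard stop), grows as it is unscrewed, anticlockwise from above. Starts at 2.2 to 3.4, already caught on its thread. Friction 0.06 N m: it stays where it is left; pressing does not turn it. Bottomed out means below 0.06; a quarter turn open is 1.571.
- ink: bystander: amber ink jar 48 mm wide, 75 mm high; origin centre of its underside
- gesso: bystander: white jar 64 mm wide, 85 mm high; origin centre of its underside
- tape: bystander: roll of tape 90 mm wide, 25 mm high, lying flat; origin centre of its underside
- tube_blue: bystander: paint tube, 102 x 32 x 18 mm, lying; origin under its middle, length along its x
- tube_red: bystander: paint tube, 102 x 32 x 18 mm, lying on the far corner of the tank's lid; origin under its middle, length along its x
- palette_knife: bystander: palette knife 200 mm long, lying along its x
- brush_pot: bystander: white pot 80 mm wide, 95 mm high, with brushes up to 230 mm high; origin centre of its underside
There are look-alikes about, which are no part of the job. Leave any blue or purple look-alike of the key alone.

How it is judged:
On the way, in this order (a step that is already met when the one before it is completed fails the run):
1. the lock screw is turned home with the key (value of joint screw above 1.4 rad and distance between key_tip and screw_slot below 0.015 m), for 0.1 s.
2. the key stands in its stand again, let go (horizontal distance between key and stand below 0.012 m and z of key in the frame of stand below 0.064 m and angle between key's own z axis and vertical below 0.1 rad and contact force between the fingers and key below 0.1 N), for 0.2 s.
3. the cap is bottomed out (value of joint cap below 0.06 rad), for 0.1 s.
At the end, for the whole second after the job is handed in: After bottoming out (below 0.06 rad), the cap is a quarter turn open (1.31 to 1.83 rad), still, and gripped with over 2 N; the lock screw is at its stop (above 1.40 rad); the key rests upright in its stand, untouched, within 12 mm of centre, flange within 4 mm of the block (all of step 2 and value of joint cap between 1.31 and 1.83 rad and velocity of joint cap between -0.1 and 0.1 rad/s and contact force between the fingers and cap above 2 N and value of joint screw above 1.4 rad and linear speed of key below 0.02 m/s); the arm keeps its last pose, push and grip.
It fails at once if the fingers touch the lock screw (contact force between the fingers and screw above 0.5 N).
It fails at once if a bystander is moved more than 40 mm (distance of any of ink, gesso, tape, tube_blue, tube_red, palette_knife, brush_pot from where it was at the start of the episode above 0.04 m).
It also fails if it takes over 72 s, if anything falls off the work surface, if the arm or the gripper's body presses on something with over 40 N, if the wrist force passes 120 N, or if a joint passes its speed limit or range.

## Working session

There is one attempt and no reset: what is moved stays moved. The work goes in short steps, Python scripts to look and compute and a shell command to move; the robot and the scene stay as the last step left them, time stands still between calls to the robot, and variables do not carry over. Pictures are saved under pics/ and viewed, at most 12 in all, crops included, and the job is handed in when it is done.

```bash
mkdir -p pics; ls; python3 - <<'E'
from rig import arm, snapshot, get_calibration
import cv2,numpy as np
for n in("top","side"):
    p,d=snapshot(n); cv2.imwrite(f"pics/{n}0.png",p); np.save(f"{n}0.npy",d)
    c=get_calibration(n); print(n,c["intrinsics"].tolist(),np.round(c["world_from_camera"],4).tolist())
print(arm.get_state())
E
```

```text
pics
top [[570.9923479313841, 0.0, 316.3138943680463], [0.0, 570.9923479313841, 244.02651280035354], [0.0, 0.0, 1.0]] [[0.0227, -0.9839, 0.1774, 0.2841], [-0.9996, -0.0254, -0.0128, 0.072], [0.0171, -0.1771, -0.9841, 1.4754], [0.0, 0.0, 0.0, 1.0]]
side [[575.0524154206016, 0.0, 322.81870510838894], [0.0, 575.0524154206016, 234.57982132434853], [0.0, 0.0, 1.0]] [[-0.9388, -0.2216, 0.2636, 0.1538], [-0.3443, 0.5971, -0.7245, 1.045], [0.0031, -0.771, -0.6369, 0.9661], [0.0, 0.0, 0.0, 1.0]]
{'time_s': 0.1, 'joint_pos': array([-1.20601677e+00,  2.38756120e-01, -1.41804294e-02,  1.31918718e+00,
        1.76043795e-05,  1.57081289e+00]), 'joint_vel': array([-0.00114029, -0.0008474 ,  0.0015289 ,  0.00112683, -0.00242633,
        0.00077874]), 'tau': array([-4.01473346e-05, -5.39722395e+01,  3.46998596e+01,  1.34692836e-02,
       -7.59692171e-05, -1.42310569e-06]), 'tcp_pos': array([ 0.18724163, -0.49032232,  0.40411914]), 'tool_rot': array([-3.14026525e+00, -1.75823717e-05,  3.64762961e-01]), 'ft_force': array([ 0.19452517, -0.3555109 ,  1.18237924]), 'wrist_torque': array([-0.01397581, -0.03489177, -0.02330456]), 'grasp_force': 0.0, 'grip_width': 1.0063949553504825}
```

View pics/top0.png

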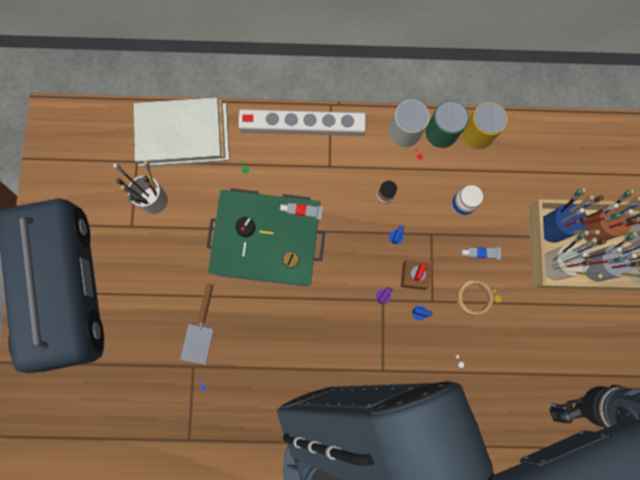

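View pics/side0.png

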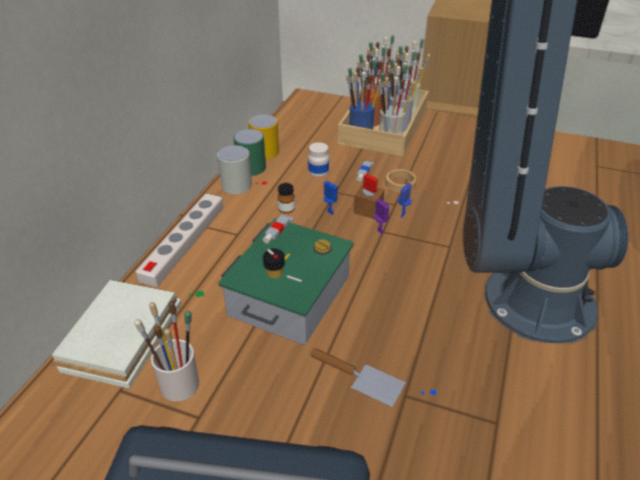

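Top view: the tank is at about (265,238), with the brass screw at (291,260) and the black cap at (246,227). Key candidates are the red one in the wooden stand at (418,272), blue at (397,235) and (421,313), and purple at (385,295). Only the red one in the stand fits the description. The side view agrees, with the red key at (370,187) in the block. I'll confirm in an enlarged crop.

```bash
cat > h.py <<'E'
import cv2,numpy as np
from rig import arm,snapshot,get_calibration
def px2w(n,u,v,z):
    c=get_calibration(n);T=np.array(c["world_from_camera"]);K=np.array(c["intrinsics"])
    r=T[:3,:3]@np.linalg.solve(K,[u,v,1.]);o=T[:3,3]
    return o+r*(z-o[2])/r[2]
def w2px(n,P):
    c=get_calibration(n);T=np.linalg.inv(c["world_from_camera"]);p=np.array(c["intrinsics"])@(T[:3,:3]@np.asarray(P,float)+T[:3,3])
    return p[:2]/p[2]
def cloud(n,d):
    c=get_calibration(n);T=np.array(c["world_from_camera"]);K=np.array(c["intrinsics"])
    v,u=np.mgrid[:480,:640];q=np.stack([(u-K[0,2])/K[0,0]*d,(v-K[1,2])/K[1,1]*d,d],-1)
    return q@T[:3,:3].T+T[:3,3]
def crop(p,x,y,w,h,s): return cv2.resize(p[y:y+h,x:x+w],None,fx=s,fy=s,interpolation=cv2.INTER_CUBIC)
E
python3 - <<'E'
from h import *
p=cv2.imread("pics/top0.png")
a=crop(p,200,180,130,110,6)  # 780x660
k=crop(p,375,225,65,65,6)
big=np.zeros((600,800,3),np.uint8)
a=crop(p,204,184,124,104,4.8); big[:a.shape[0],:a.shape[1]]=a[:600]
s=crop(p,392,250,52,44,4.6); big[:s.shape[0],600:600+min(200,s.shape[1])]=s[:,:200]
s=cv2.imread("pics/side0.png"); s=crop(s,345,160,50,70,4); big[250:250+280,600:800]=s
cv2.imwrite("pics/crop1.png",big)
P=cloud("top",np.load("top0.npy"));z=P[...,2]
def rect(m,mask=None):
    pts=P[m][:,:2];r=cv2.minAreaRect((pts*1000).astype(np.float32));return r
box=np.zeros(z.shape,bool);box[185:290,200:330]=1
m=box&(abs(z-.11)<.008);print("lid",rect(m),np.median(z[m]))
b2=np.zeros(z.shape,bool);b2[255:295,395:440]=1
m=b2&(abs(z-.06)<.008);print("stand",rect(m),np.median(z[m]))
m=b2&(z>.09)&(z<.13);print("key",rect(m),np.median(z[m]),m.sum())
m=box&(z>.135)&(z<.18);m[:,275:]=0;print("cap",rect(m),np.median(z[m]),m.sum())
m=box&(z>.117)&(z<.135);m[:, :275]=0;m[:240]=0;print("screw",rect(m),np.median(z[m]),m.sum())
E
```

```text
lid ((548.52978515625, 177.33416748046875), (256.68536376953125, 217.28237915039062), 84.4486083984375) 0.10892571686499342
stand ((470.28790283203125, -201.6470184326172), (65.91602325439453, 64.79450225830078), 84.55351257324219) 0.059553163047349145
key ((470.2120056152344, -201.52931213378906), (14.239679336547852, 41.04941940307617), 67.72628784179688) 0.10945668154332422 117
cap ((559.3748779296875, 224.29656982421875), (45.63751220703125, 45.722232818603516), 36.53838348388672) 0.15874307502743923 321
screw ((494.0726318359375, 115.8874740600586), (58.45958709716797, 103.05579376220703), 68.2342300415039) 0.12190167679510833 134
```

View pics/crop1.png

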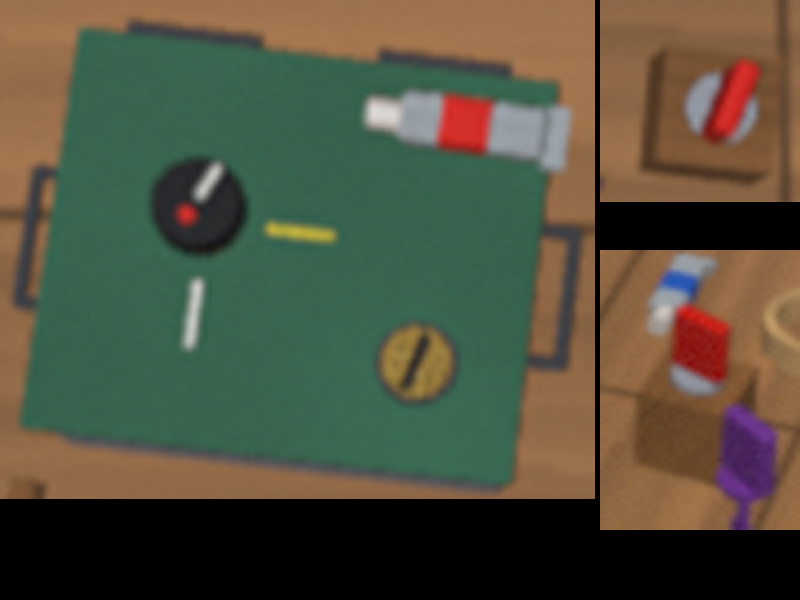

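The crop confirms the red key standing upright in the wooden block, with the purple and blue ones standing loose. The cap is centred at about pixel (245.5,226.9). The screw is at (290.9,259.4), with its slot running from (293.2,254.4) to (288.4,264.8).

```bash
python3 - <<'E'
from h import *
p=cv2.imread("pics/top0.png").astype(int);P=cloud("top",np.load("top0.npy"));z=P[...,2]
red=(p[...,2]>140)&(p[...,1]<70)&(p[...,0]<70)
b=np.zeros(z.shape,bool);b[255:290,400:440]=1
m=red&b&(z>.105);r=cv2.minAreaRect((P[m][:,:2]*1000).astype(np.float32));print("keytop",r,m.sum())
q=P[m][:,:2];q=q-q.mean(0);e=np.linalg.eigh(q.T@q)[1][:,1];print("ang",np.degrees(np.arctan2(*e[::-1])))
g=(p[...,1]>p[...,2]+25);t=np.zeros(z.shape,bool);t[185:290,200:330]=1
g=g&t&(p[...,1]>60)
c,_=cv2.findContours(g.astype(np.uint8),cv2.RETR_EXTERNAL,cv2.CHAIN_APPROX_NONE);c=max(c,key=cv2.contourArea)[:,0]
W=np.array([px2w("top",u,v,.11)[:2] for u,v in c])*1000
print("lid",cv2.minAreaRect(W.astype(np.float32)))
print("screw",px2w("top",290.9,259.4,.124),"slot",px2w("top",293.2,254.4,.124),px2w("top",288.4,264.8,.124))
print("cap",px2w("top",245.5,226.9,.1606),px2w("top",249.8,218.4,.1606))
print("side screw",px2w("side",322,245.5,.124))
E
```

```text
keytop ((470.5552062988281, -200.2765655517578), (11.968725204467773, 39.9218864440918), 64.8306884765625) 76
ang 156.02429354834902
lid ((545.951904296875, 180.47579956054688), (246.8692169189453, 208.60472106933594), 84.6982421875)
screw [0.48881042 0.1143263  0.124     ] slot [0.5010555 0.1091919 0.124    ] [0.4756297  0.11989076 0.124     ]
cap [0.55768304 0.22201458 0.1606    ] [0.5783737  0.21282718 0.1606    ]
side screw [0.49080217 0.12381793 0.124     ]
```

```bash
python3 -m creep '[[0,0,0.1,0,0,0,8.5],[0,0,0.12,0,0,0,4],[0,0,0.12,0,0,0,4],[0,0,0.12,0,0,0,4]]' 20
```

```text
time_s: 0.43
tcp_pos: [0.1873, -0.4903, 0.4043]
tool_rot: [-3.141, 0.0, -0.101]
ft_force: [0.4, 0.6, -0.3]
grip_width: 0.593
grasp_force: 0.0
```

```bash
python3 -m creep '[[0,0,0.11,0,0,0,4.5],[0,0,0.11,0,0,0,4.5],[0,0,0.11,0,0,0,4.5],[0,0,0,1,-2.7,0,4.5],[0,0,0,1,-2.7,0,4.5],[0,0,0,1,-2.7,0,4.5],[0,0,0,1,-2.7,0,4.5],[0,0,0,1,-2.7,0,4.5],[0,0,0,1,-2.7,0,4.5],[0,0,0,1,-2.7,0,4.5],[0,0,0,1,-2.7,0,4.5],[0,0,0,1,-2.7,0,4.5],[0,0,0,1,-2.7,0,4.5],[0,0,0,1,-2.7,0,4.5],[0,0,0,1,-2.7,1,4.5],[0,0,0,1,-2.7,1.5,4.5],[0,0,0,0.7,-2.97,1.5,4.5],[0,0,0,0,0,1.5,4.5],[0,0,0,0,0,0,4.5]]'
cat > go.py <<'E'
import sys;from h import *
from scipy.spatial.transform import Rotation as R
x,y,z,yaw=map(float,sys.argv[1:5]);s=arm.get_state();r=R.from_euler('xyz',s['tool_rot'])
print("shift cm",np.round(r.as_matrix().T@(np.array([x,y,z])-s['tcp_pos'])*100,2),"turn",np.round((r.inv()*R.from_euler('xyz',[np.pi,0,yaw])).as_rotvec(),3),"t",s['time_s'],s['tcp_pos'].round(4),s['tool_rot'].round(3),s['joint_pos'].round(2))
E
python3 go.py 0.4705 -0.201 0.247 -0.428
```

```text
time_s: 2.02
tcp_pos: [0.4664, -0.2048, 0.3467]
tool_rot: [-3.137, 0.005, -0.414]
ft_force: [-0.1, -0.3, 0.4]
grip_width: 0.524
grasp_force: 0.0
shift cm [ 0.27 -0.46  9.98] turn [-0.005  0.005  0.014] t 2.0167 [ 0.4664 -0.2048  0.3467] [-3.137  0.005 -0.414] [-0.42  0.24 -0.16  1.17  0.    3.14]
```

```bash
python3 -m creep '[[0,0,-0.12,0,0,0,4.5],[0,0,-0.12,0,0,0,4.5],[0,0,-0.12,0,0,0,4.5],[0,0,-0.12,0,0,0,4.5],[0,0,-0.12,0,0,0,4.5],[0,0,-0.12,0,0,0,4.5],[0,0,-0.12,0,0,0,4.5],[0,0,-0.12,0,0,0,4.5],[0,0,-0.12,0,0,0,4.5],[0,0,-0.12,0,0,0,4.5],[0,0,-0.12,0,0,0,4.5],[0,0,-0.12,0,0,0,4.5],[0,0,-0.12,0,0,0,4.5],[0,0,-0.12,0,0,0,4.5],[0,0,-0.12,0,0,0,4.5],[0,0,-0.12,0,0,0,4.5],[0,0,-0.12,0,0,0,4.5],[0,0,-0.12,0,0,0,4.5],[0,0,-0.12,0,0,0,4.5],[0,0,-0.12,0,0,0,4.5]]' && python3 -m creep '[[0,0,-0.12,0,0,0,4.5],[0,0,-0.12,0,0,0,4.5],[0,0,-0.12,0,0,0,4.5],[0,0,-0.12,0,0,0,4.5],[0,0,-0.12,0,0,0,4.5],[0,0,-0.12,0,0,0,4.5],[0,0,0,0,0,0,4.5],[0,0,0,0,0,0,4.5]]' && python3 go.py 0.4705 -0.201 0.247 2.714
```

```text
time_s: 3.68
tcp_pos: [0.466, -0.2069, 0.3504]
tool_rot: [3.138, -0.003, 1.988]
ft_force: [0.5, 0.6, 0.4]
grip_width: 0.526
grasp_force: 0.0
time_s: 4.35
tcp_pos: [0.4661, -0.2067, 0.3502]
tool_rot: [3.137, 0.0, 2.698]
ft_force: [0.7, 0.3, 0.6]
grip_width: 0.53
grasp_force: 0.0
shift cm [-0.15  0.65 10.33] turn [ 0.005  0.    -0.016] t 4.35 [ 0.4661 -0.2067  0.3502] [3.137 0.    2.698] [-0.42  0.24 -0.16  1.18  0.    0.02]
```

```bash
python3 -m creep '[[0.005,0,-0.016,-0.15,0.65,0,4.5],[0,0,0,0,0,2,4.5],[0,0,0,0,0,2,4.5],[0,0,0,0,0,2,4.5],[0,0,0,0,0,2,4.5],[0,0,0,0,0,1.2,4.5],[0,0,0,0,0,0.9,4.5],[0,0,0,0,0,0,4.5]]' && python3 - <<'E'
from h import *
from rig import *
a=[]
p,d=snapshot("top");q,d2=snapshot("side")
big=np.zeros((400,800,3),np.uint8);big[:]=np.hstack([crop(p,380,230,80,80,5),crop(q,330,150,80,80,5)]);cv2.imwrite("pics/g1.png",big)
E
python3 go.py 0.4705 -0.201 0.247 2.714
```

```text
time_s: 5.02
tcp_pos: [0.4702, -0.2006, 0.2472]
tool_rot: [-3.141, -0.003, 2.718]
ft_force: [-0.3, -0.8, 1.1]
grip_width: 0.529
grasp_force: 0.0
shift cm [ 0.02 -0.02  0.21] turn [-0.    -0.     0.004] t 5.1167 [ 0.4708 -0.201   0.2491] [-3.141 -0.     2.718] [-0.4   0.32 -0.32  0.93 -0.    0.02]
```

View pics/g1.png

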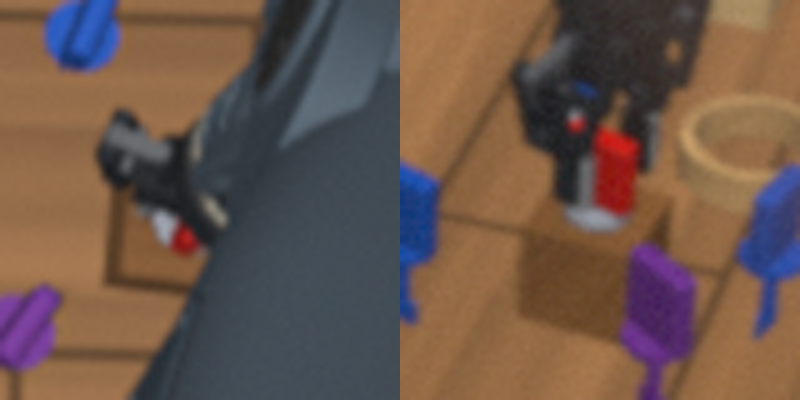

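The red handle sits between the fingers in both views: top crop (180,235), side crop (615,170). I'll grip and lift.

```bash
python3 -m creep '[[0,0,0,0,0,0,1],[0,0,0,0,0,0,0.5],[0,0,0,0,0,0,0.5],[0,0,0,0,0,0,0.5],[0,0,0,0,0,0,0.5],[0,0,0,0,0,0,0.5]]' 60 && python3 go.py 0.4705 -0.201 0.247 2.714 && python3 -m creep '[[0,0,0,0,0,-1,0.5],[0,0,0,0,0,-2,0.5],[0,0,0,0,0,-2,0.5],[0,0,0,0,0,-2,0.5],[0,0,0,0,0,-2,0.5],[0,0,0,0,0,-2.5,0.5],[0,0,0,0,0,-2.5,0.5],[0,0,0,0,0,-1,0.5],[0,0,0,0,0,0,0.5]]' && python3 go.py 0.4888 0.1143 0.40 2.74
```

```text
time_s: 5.62
tcp_pos: [0.4709, -0.2011, 0.2497]
tool_rot: [-3.142, 0.002, 2.719]
ft_force: [-0.8, 0.8, 6.3]
grip_width: 0.153
grasp_force: 58.6
shift cm [ 0.04 -0.    0.27] turn [0.    0.002 0.005] t 5.6167 [ 0.4709 -0.2011  0.2497] [-3.142e+00  2.000e-03  2.719e+00] [-0.4   0.32 -0.32  0.93 -0.    0.02]
time_s: 6.37
tcp_pos: [0.4709, -0.2011, 0.4013]
tool_rot: [-3.142, 0.004, 2.719]
ft_force: [0.2, 0.2, -2.1]
grip_width: 0.154
grasp_force: 58.4
shift cm [11.3  29.5   0.08] turn [-0.     0.004 -0.021] t 6.3667 [ 0.4709 -0.2011  0.4013] [-3.142  0.004  2.719] [-0.4   0.22 -0.05  1.3  -0.    0.02]
```

```bash
python3 -m creep '[[0,0,-0.02,0.5,1,0,0.5],[0,0,0,0.8,2.1,0,0.5],[0,0,0,0.9,2.4,0,0.5],[0,0,0,0.9,2.4,0,0.5],[0,0,0,0.9,2.4,0,0.5],[0,0,0,0.9,2.4,0,0.5],[0,0,0,0.9,2.4,0,0.5],[0,0,0,0.9,2.4,0,0.5],[0,0,0,0.9,2.4,0,0.5],[0,0,0,0.9,2.4,0,0.5],[0,0,0,0.9,2.4,0,0.5],[0,0,0,0.9,2.4,0,0.5],[0,0,0,0.9,2.4,0,0.5],[0,0,0,0.5,0.4,0,0.5],[0,0,0,0,0,1,0.5],[0,0,0,0,0,1.4,0.5],[0,0,0,0,0,0,0.5],[0,0,0,0,0,0,0.5]]' && python3 go.py 0.4888 0.1143 0.375 2.744 && python3 - <<'E'
from h import *
p,d=snapshot("top");q,d2=snapshot("side")
cv2.imwrite("pics/t2.png",p);cv2.imwrite("pics/s2.png",q);np.save("s2.npy",d2)
print(w2px("top",[.4888,.1143,.124]),w2px("side",[.4888,.1143,.124]))
cv2.imwrite("pics/g2.png",np.hstack([crop(p,255,220,80,80,5),crop(q,290,200,64,64,6.25)]))
E
```

```text
time_s: 7.87
tcp_pos: [0.4795, 0.1192, 0.3732]
tool_rot: [-3.139, -0.003, 2.739]
ft_force: [0.8, -0.4, -1.9]
grip_width: 0.153
grasp_force: 58.7
shift cm [-1.05 -0.09 -0.18] turn [-0.002 -0.003 -0.005] t 7.8667 [0.4795 0.1192 0.3732] [-3.139e+00 -3.000e-03  2.739e+00] [ 0.24  0.2  -0.15  1.23 -0.    0.65]
[290.91086376 259.40458263] [324.2871888  243.12681053]
```

View pics/g2.png

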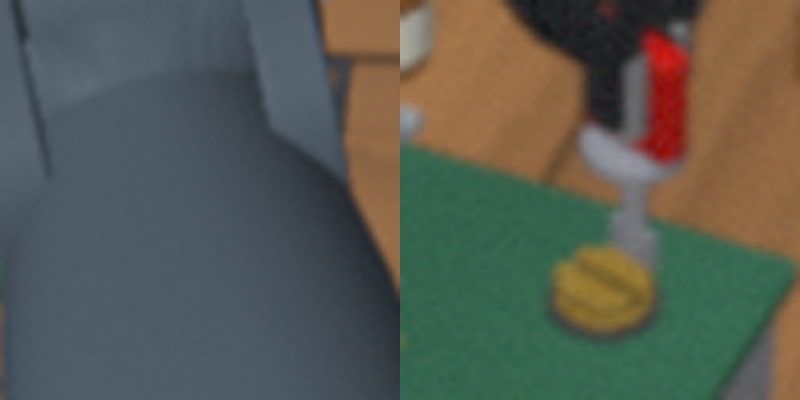

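```bash
python3 - <<'E'
from h import *
q=cv2.imread("pics/s2.png");cv2.imwrite("pics/g3.png",crop(q,308,226,36,34,17))
tip=np.array([.4795,.1192,.1355]);print("pred tip",w2px("side",tip))
for uv in [(322.6,245.0)]:print(px2w("side",*uv,.124))
print("tip obs at z.1355",px2w("side",327.5,241.3,.1355))
E
```

```text
pred tip [327.46933267 241.4800422 ]
[0.49013279 0.12172797 0.124     ]
tip obs at z.1355 [0.47964664 0.11858973 0.1355    ]
```

View pics/g3.png

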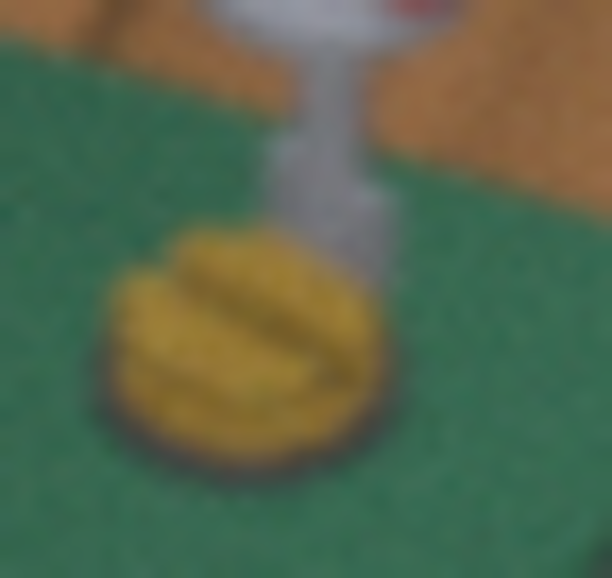

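```bash
python3 - <<'E'
from h import *
def brass(p): h=cv2.cvtColor(p,cv2.COLOR_BGR2HSV);return (h[...,0]>16)&(h[...,0]<30)&(h[...,1]>110)&(h[...,2]>70)
for n,f,dn,bx in(("top","top0","top0.npy",(275,245,307,275)),("side","side0","side0.npy",(308,230,342,260)),("side","s2","s2.npy",(308,230,342,260))):
    p=cv2.imread(f"pics/{f}.png");P=cloud(n,np.load(dn));m=brass(p);b=np.zeros_like(m);b[bx[1]:bx[3],bx[0]:bx[2]]=1;m&=b
    Q=P[m];print(n,f,m.sum(),"z",np.percentile(Q[:,2],[10,50,90]).round(4))
    t=m&(abs(P[...,2]-.124)<.004) if n=="top" else m&(P[...,2]>.119)
    v,u=np.nonzero(t);print("  rect",np.round(cv2.minEnclosingCircle((P[t][:,:2]*1000).astype(np.float32)),1) if 0 else cv2.minEnclosingCircle((P[t][:,:2]*1000).astype(np.float32)),P[t].mean(0).round(4), "uv",u.min(),u.max(),v.min(),v.max())
# blade pixels in side view: cloud with z between .130 and .15 near tool
P=cloud("side",np.load("s2.npy"));t=(abs(P[...,0]-.48)<.02)&(abs(P[...,1]-.12)<.02)&(P[...,2]>.131)&(P[...,2]<.15)
print("blade",t.sum(),P[t].mean(0).round(4),P[t].min(0).round(4),P[t].max(0).round(4))
# lid yaw/corners in both
for n,f in(("top","top0"),("side","side0")):
    P=cloud(n,np.load(f+".npy"));p=cv2.imread(f"pics/{f}.png").astype(int)
    t=(p[...,1]>p[...,2]+20)&(p[...,1]>50)&(abs(P[...,2]-.11)<.007)&(abs(P[...,0]-.55)<.16)&(abs(P[...,1]-.18)<.18)
    print(n,t.sum(),np.median(P[t][:,2]),cv2.minAreaRect((P[t][:,:2]*1000).astype(np.float32)))
E
```

```text
top top0 149 z [0.1141 0.1213 0.1253]
  rect ((489.243896484375, 115.7911605834961), 16.780834197998047) [0.4901 0.1159 0.1232] uv 284 297 253 266
side side0 172 z [0.1144 0.1217 0.1257]
  rect ((494.30242919921875, 120.67212677001953), 18.683795928955078) [0.4921 0.1209 0.1232] uv 315 329 240 251
side s2 164 z [0.115  0.1222 0.1253]
  rect ((492.689208984375, 119.92839813232422), 18.61138343811035) [0.4921 0.1216 0.1234] uv 315 329 240 251
blade 31 [0.4808 0.1207 0.1441] [0.4721 0.1133 0.1367] [0.4917 0.1254 0.1497]
top 7217 0.10893077393695982 ((546.5391845703125, 180.94789123535156), (247.83384704589844, 209.9134979248047), 84.7186508178711)
side 6175 0.1102419907277229 ((548.427490234375, 184.59072875976562), (253.2857208251953, 210.55047607421875), 84.72187805175781)
```

```bash
python3 go.py 0.4912 0.1203 0.366 2.742
```

```text
shift cm [-0.98  0.53  0.86] turn [-0.001 -0.001 -0.004] t 7.9667 [0.4801 0.1193 0.3746] [-3.141e+00 -1.000e-03  2.738e+00] [ 0.24  0.2  -0.14  1.23 -0.    0.65]
```

```bash
python3 -m creep '[[0,0,0,-0.5,0.3,0,0.5],[0,0,0,-0.48,0.25,0,0.5],[0,0,0,0,0,0.5,0.5],[0,0,0,0,0,0.4,0.5],[0,0,0,0,0,0,0.5],[0,0,0,0,0,0,0.5]]'; python3 - <<'E'
from h import *
q,d=snapshot("side");cv2.imwrite("pics/s3.png",q);s=arm.get_state();t=s['tcp_pos'];print(t,s['tool_rot'])
im=crop(q,308,220,36,34,17)
cv2.imwrite("pics/g4.png",im)
E
python3 go.py 0.4912 0.1203 0.366 2.742
```

```text
time_s: 8.47
tcp_pos: [0.4912, 0.1211, 0.3652]
tool_rot: [-3.141, -0.001, 2.739]
ft_force: [-0.4, 0.4, -0.6]
grip_width: 0.154
grasp_force: 58.7
[0.49118852 0.12118418 0.36547932] [-3.14108781e+00 -7.01891498e-04  2.73937786e+00]
shift cm [-0.04 -0.08 -0.05] turn [-0.001 -0.001 -0.003] t 8.5167 [0.4912 0.1212 0.3655] [-3.141e+00 -1.000e-03  2.739e+00] [ 0.24  0.22 -0.14  1.21  0.    0.64]
```

View pics/g4.png

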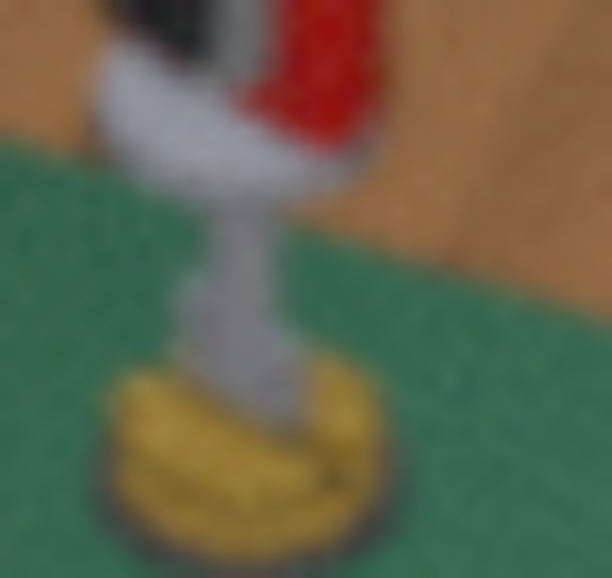

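The blade edge runs (175,355)–(305,430) in the crop, directly over the slot line through (246,412). It's aligned, so I'll lower gently.

```bash
python3 -m creep '[[0,0,0,0,0,0.3,0.5],[0,0,0,0,0,0.2,0.5],[0,0,0,0,0,0.2,0.5],[0,0,0,0,0,0,0.5],[0,0,0,0,0,0,0.5]]'; python3 go.py 0.4912 0.1203 0.3547 2.742
```

```text
time_s: 8.93
tcp_pos: [0.4913, 0.1212, 0.3609]
tool_rot: [3.14, 0.002, 2.739]
ft_force: [-4.6, -1.4, 20.1]
grip_width: 0.157
grasp_force: 61.9
shift cm [-0.03 -0.09  0.62] turn [ 0.002  0.002 -0.003] t 8.9333 [0.4913 0.1212 0.3609] [3.140e+00 2.000e-03 2.739e+00] [ 0.24  0.22 -0.15  1.2  -0.    0.64]
```

```bash
python3 -m creep '[[0,0,0,0,0,-0.15,0.5],[0,0,0,0,-0.1,0,0.5],[0,0,0,0,0,0,0.5]]'|grep -E 'pos|force|rot'; python3 -m creep '[[0,0,0,0,-0.1,0,0.5],[0,0,0,0,0,0,0.5]]' |grep -E 'pos|force|rot'
```

```text
tcp_pos: [0.4911, 0.1206, 0.3613]
tool_rot: [3.139, 0.001, 2.74]
ft_force: [-1.1, 1.2, 9.1]
grasp_force: 60.3
tcp_pos: [0.4906, 0.1194, 0.3605]
tool_rot: [3.141, 0.001, 2.739]
ft_force: [0.1, -0.1, -0.7]
grasp_force: 58.9
```

```bash
python3 -m creep '[[0,0,0,0,0,0.2,0.5],[0,0,0,0,0,0.1,0.5],[0,0,0,0,0,0,0.5]]'|grep -E 'pos|force|rot'
```

```text
tcp_pos: [0.4904, 0.1193, 0.3565]
tool_rot: [-3.141, -0.001, 2.739]
ft_force: [0.1, -0.3, -1.4]
grasp_force: 58.7
```

```bash
python3 -m creep '[[0,0,0,0.05,0,0.1,0.5],[0,0,0.05,0,0,0,0.5],[0,0,0.1,0,0,0,0.5],[0,0,0.1,0,0,0,0.5],[0,0,0.1,0,0,0,0.5],[0,0,0.1,0,0,0,0.5],[0,0,0.1,0,0,0,0.5],[0,0,0,0,0,0,0.5]]'; python3 -c "
from rig import arm;s=arm.get_state();print(s['wrist_torque'],s['tool_rot'],s['ft_force'])"
```

```text
time_s: 10.27
tcp_pos: [0.4901, 0.1196, 0.3558]
tool_rot: [-3.141, -0.0, 2.185]
ft_force: [1.0, 0.8, -2.1]
grip_width: 0.154
grasp_force: 58.5
[ 0.21494228 -0.22422744  0.0433829 ] [-3.14110627e+00 -4.04593585e-04  2.18487885e+00] [ 0.99359787  0.83859615 -2.05990867]
```

```bash
python3 -m creep '[[0,0,0.1,0,0,0,0.5],[0,0,0.1,0,0,0,0.5],[0,0,0.1,0,0,0,0.5],[0,0,0.1,0,0,0,0.5],[0,0,0.1,0,0,0,0.5],[0,0,0.1,0,0,0,0.5],[0,0,0.1,0,0,0,0.5],[0,0,0.08,0,0,0,0.5],[0,0,0,0,0,0,0.5]]'; python3 -c "
from rig import arm;s=arm.get_state();print(s['wrist_torque'],s['tool_rot'],s['ft_force'])"
```

```text
time_s: 11.02
tcp_pos: [0.4912, 0.1199, 0.3563]
tool_rot: [3.139, -0.001, 1.408]
ft_force: [5.3, 1.9, -4.2]
grip_width: 0.157
grasp_force: 58.9
[ 0.51121887 -1.45069569  0.0794299 ] [ 3.13919129e+00 -1.30382003e-03  1.40805919e+00] [ 5.26459837  1.91246612 -4.18445746]
```

```bash
python3 -m creep '[[0,0,0,0,0.1,0,0.5],[0,0,0.06,0,0,0,0.5],[0,0,0.06,0,0,0,0.5],[0,0,0,0,0,0,0.5],[0,0,0,0,0,0,0.5]]'; python3 - <<'E'
from h import *
s=arm.get_state();print(s['wrist_torque'],s['tool_rot'],s['ft_force'])
q,d=snapshot("side");cv2.imwrite("pics/s4.png",q)
E
```

```text
time_s: 11.43
tcp_pos: [0.4918, 0.1196, 0.3564]
tool_rot: [3.14, -0.001, 1.293]
ft_force: [5.4, 2.0, -3.5]
grip_width: 0.157
grasp_force: 59.0
[ 0.60443952 -1.34114683  0.0681063 ] [ 3.14011826e+00 -1.03947126e-03  1.29339715e+00] [ 5.40447639  2.00299849 -3.49465028]
```

```bash
python3 -m creep '[[0,0,0.05,0,0.05,0,0.5],[0,0,0.05,0,0,0,0.5],[0,0,0,0,0,0,0.5]]'; python3 -c "
from rig import arm;s=arm.get_state();print(s['wrist_torque'],s['tool_rot'],s['joint_pos'])"
```

```text
time_s: 11.73
tcp_pos: [0.4922, 0.1195, 0.3564]
tool_rot: [3.141, -0.001, 1.191]
ft_force: [4.6, 2.3, -2.9]
grip_width: 0.155
grasp_force: 59.1
[ 0.67544829 -1.26279003  0.36429289] [ 3.14062900e+00 -1.11919012e-03  1.19124607e+00] [ 2.38173513e-01  2.27353457e-01 -1.53906043e-01  1.18810304e+00
  3.54229458e-04  2.18852089e+00]
```

```bash
python3 -m creep '[[0,0,-0.06,0,0,0,0.5],[0,0,-0.06,0,0,0,0.5],[0,0,0,0,0,-0.5,0.5],[0,0,0,0,0,-1,0.5],[0,0,0,0,0,-2,0.5],[0,0,0,0,0,-2,0.5],[0,0,-0.1,0,0,0,0.5],[0,0,-0.12,0,0,0,0.5],[0,0,-0.12,0,0,0,0.5],[0,0,-0.12,0,0,0,0.5],[0,0,-0.12,0,0,0,0.5],[0,0,-0.12,0,0,0,0.5],[0,0,-0.12,0,0,0,0.5],[0,0,-0.12,0,0,0,0.5],[0,0,-0.12,0,0,0,0.5],[0,0,-0.12,0,0,0,0.5],[0,0,-0.12,0,0,0,0.5],[0,0,-0.08,0,0,0,0.5],[0,0,0,0,0,0,0.5]]'; python3 - <<'E'
from h import *
q,d=snapshot("side");cv2.imwrite("pics/s5.png",q);cv2.imwrite("pics/g5.png",crop(q,280,160,80,100,6))
E
python3 go.py 0.4709 -0.2011 0.40 2.719
```

```text
time_s: 13.32
tcp_pos: [0.4911, 0.1191, 0.4119]
tool_rot: [-3.141, -0.001, 2.693]
ft_force: [0.1, 0.2, 0.1]
grip_width: 0.155
grasp_force: 59.4
shift cm [-12.22 -29.67   1.19] turn [-0.001 -0.    -0.032] t 13.3667 [0.4912 0.1191 0.4118] [-3.141 -0.     2.687] [ 0.24  0.2  -0.04  1.33 -0.    0.69]
```

View pics/g5.png

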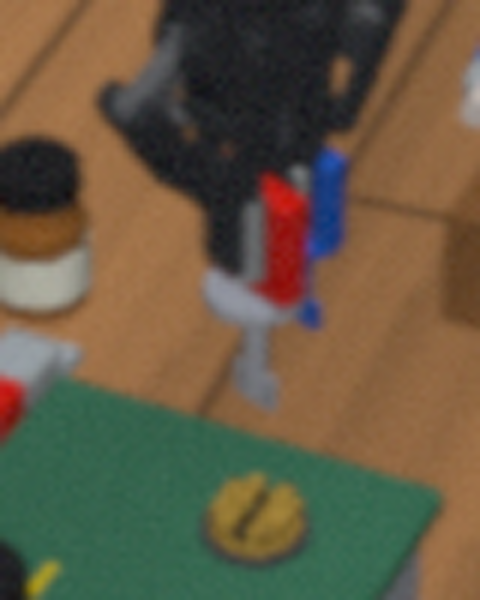

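```bash
python3 - <<'E'
from h import *
c=np.array([.4905,.1195,.124])
for j in (1.2,1.3,1.4,1.5,1.571):
    a=-.092-j;d=w2px("side",c+.016*np.array([np.cos(a),np.sin(a),0]))-w2px("side",c-.016*np.array([np.cos(a),np.sin(a),0]));print(j,d.round(2),(d[1]/d[0]).round(3))
q=cv2.imread("pics/s5.png");h=cv2.cvtColor(q,cv2.COLOR_BGR2HSV)
r=q[238:254,313:333].astype(int).sum(2);
for row in r: print(' '.join(f"{x:3d}" for x in row))
E
```

```text
1.2 [ 1.03 -9.21] -8.912
1.3 [ 2.44 -9.09] -3.722
1.4 [ 3.83 -8.88] -2.321
1.5 [ 5.17 -8.59] -1.66
1.571 [ 6.1  -8.32] -1.365
236 228 225 245 231 241 231 242 256 272 263 243 235 230 237 241 228 233 237 237
227 227 236 234 257 250 255 269 294 321 306 263 251 246 237 228 244 229 240 249
232 237 229 239 277 302 304 305 315 326 304 259 251 270 270 254 243 239 237 244
222 232 241 259 306 314 329 315 319 308 265 255 276 305 317 298 266 242 238 246
225 246 265 291 325 315 323 330 326 262 211 230 300 324 333 306 271 254 244 246
242 241 278 320 333 311 316 314 294 229 202 242 310 330 327 317 312 269 250 233
235 251 291 318 326 319 311 284 259 222 229 287 325 335 331 320 289 260 239 235
232 237 265 311 326 328 308 254 210 215 274 313 345 350 343 319 265 237 235 235
218 232 257 305 326 318 271 195 190 247 301 323 337 343 328 283 275 245 228 232
223 224 245 286 300 278 227 190 229 288 316 307 311 308 290 273 287 256 235 241
219 219 255 264 278 247 189 197 271 304 307 290 288 274 270 289 271 243 213 235
213 216 236 258 261 250 206 197 260 285 265 261 270 270 270 284 242 215 226 232
210 201 214 241 279 271 263 247 283 279 254 253 267 285 270 254 218 204 217 227
224 213 207 207 236 266 268 270 291 289 280 278 284 264 249 218 195 203 228 234
232 228 214 202 206 227 242 246 258 269 275 250 231 218 203 199 197 225 235 233
246 243 228 209 213 193 198 210 218 219 225 214 196 190 210 217 232 242 248 244
```

```bash
python3 -m creep '[[0,0,-0.03,0,0,0,0.5],[0,0,0,-0.5,-1.3,0,0.5],[0,0,0,-0.9,-2.3,0,0.5],[0,0,0,-0.9,-2.3,0,0.5],[0,0,0,-0.9,-2.3,0,0.5],[0,0,0,-0.9,-2.3,0,0.5],[0,0,0,-0.9,-2.3,0,0.5],[0,0,0,-0.9,-2.3,0,0.5],[0,0,0,-0.9,-2.3,0,0.5],[0,0,0,-0.9,-2.3,0,0.5],[0,0,0,-0.9,-2.3,0,0.5],[0,0,0,-0.9,-2.3,0,0.5],[0,0,0,-0.9,-2.3,0,0.5],[0,0,0,-0.5,-2,0,0.5],[0,0,0,0,0,2,0.5],[0,0,0,0,0,2,0.5],[0,0,0,0,0,2,0.5],[0,0,0,0,0,0,0.5],[0,0,0,0,0,0,0.5]]'; python3 go.py 0.4709 -0.2011 0.25 2.719
```

```text
time_s: 14.95
tcp_pos: [0.4734, -0.1862, 0.3511]
tool_rot: [-3.141, -0.002, 2.717]
ft_force: [-0.3, -0.1, -1.8]
grip_width: 0.155
grasp_force: 59.5
shift cm [-0.41 -1.46 10.11] turn [-0.    -0.002 -0.002] t 14.95 [ 0.4734 -0.1862  0.3511] [-3.141e+00 -2.000e-03  2.717e+00] [-0.37  0.24 -0.16  1.18 -0.    0.05]
```

```bash
python3 -m creep '[[0,0,0,-0.41,-1.46,0,0.5],[0,0,0,0,0,1.5,0.5],[0,0,0,0,0,1.5,0.5],[0,0,0,0,0,1,0.5],[0,0,0,0,0,1,0.5],[0,0,0,0,0,0.8,0.5],[0,0,0,0,0,0,0.5],[0,0,0,0,0,0,0.5]]'; python3 go.py 0.4709 -0.2011 0.25 2.719
```

```text
time_s: 15.62
tcp_pos: [0.4716, -0.2012, 0.2933]
tool_rot: [-3.141, -0.001, 2.719]
ft_force: [-1.5, -0.0, -1.4]
grip_width: 0.159
grasp_force: 59.5
shift cm [ 0.06 -0.02  4.33] turn [-0.    -0.001  0.   ] t 15.6167 [ 0.4716 -0.2012  0.2933] [-3.141e+00 -1.000e-03  2.719e+00] [-0.4   0.28 -0.25  1.04 -0.    0.02]
```

```bash
python3 -m creep '[[0,0,0,0.06,0,1,0.5],[0,0,0,0,0,1,0.5],[0,0,0,0,0,1,0.5],[0,0,0,0,0,0.7,0.5],[0,0,0,0,0,0.4,0.5],[0,0,0,0,0,0,0.5],[0,0,0,0,0,0,0.5]]'; python3 go.py 0.4709 -0.2011 0.25 2.719
```

```text
time_s: 16.2
tcp_pos: [0.471, -0.2011, 0.2521]
tool_rot: [-3.141, -0.001, 2.719]
ft_force: [0.9, 0.6, -0.7]
grip_width: 0.155
grasp_force: 59.5
shift cm [ 0.01 -0.01  0.21] turn [-0.    -0.001  0.   ] t 16.2 [ 0.471  -0.2011  0.2521] [-3.141e+00 -1.000e-03  2.719e+00] [-0.4   0.32 -0.32  0.94 -0.    0.02]
```

```bash
python3 -m creep '[[0,0,0,0,0,0.1,0.5],[0,0,0,0,0,0.1,0.5],[0,0,0,0,0,0,0.5],[0,0,0,0,0,0,0.5]]'|grep -E "pos|ft"; python3 -m creep '[[0,0,0,0,0,0,2],[0,0,0,0,0,0,3.5],[0,0,0,0,0,0,4.5],[0,0,0,0,0,0,4.5],[0,0,0,0,0,-0.5,4.5],[0,0,0,0,0,-2,4.5],[0,0,0,0,0,-3,4.5],[0,0,0,0,0,-3,4.5],[0,0,0,0,0,-3,4.5],[0,0,0,0,0,-3,4.5],[0,0,0,0,0,0,4.5]]'; python3 - <<'E'
from h import *
q,d=snapshot("side");p,e=snapshot("top");cv2.imwrite("pics/s6.png",q);cv2.imwrite("pics/t6.png",p)
P=cloud("side",d);r=q.astype(int);m=(r[...,2]>130)&(r[...,1]<70)&(r[...,0]<70);b=np.zeros_like(m);b[160:220,340:400]=1;m&=b
print(m.sum(),P[m].mean(0),np.percentile(P[m][:,2],[2,50,98]))
q0=cv2.imread("pics/side0.png").astype(int);P=cloud("side",np.load("side0.npy"));m=(q0[...,2]>130)&(q0[...,1]<70)&(q0[...,0]<70)&b
print("start",m.sum(),P[m].mean(0),np.percentile(P[m][:,2],[2,50,98]))
cv2.imwrite("pics/g6.png",np.hstack([crop(q,335,150,70,80,5.5),crop(cv2.imread("pics/side0.png"),335,150,70,80,5.5)]))
E
python3 go.py 0.563 0.225 0.42 2.719
```

```text
tcp_pos: [0.471, -0.2011, 0.2504]
ft_force: [0.7, -0.2, -1.9]
time_s: 17.45
tcp_pos: [0.4718, -0.2014, 0.4012]
tool_rot: [3.142, 0.008, 2.719]
ft_force: [1.1, 0.6, -0.4]
grip_width: 0.525
grasp_force: 0.0
205 [ 0.46783656 -0.18411038  0.1021632 ] [0.06762762 0.09589062 0.11566296]
start 202 [ 0.4683233  -0.18169213  0.10350678] [0.07210818 0.09603484 0.11458863]
shift cm [ 9.08 42.63 -2.37] turn [-0.     0.003  0.   ] t 17.55 [ 0.4712 -0.2011  0.3966] [-3.142e+00  3.000e-03  2.719e+00] [-0.4   0.22 -0.06  1.29 -0.    0.02]
```

View pics/g6.png

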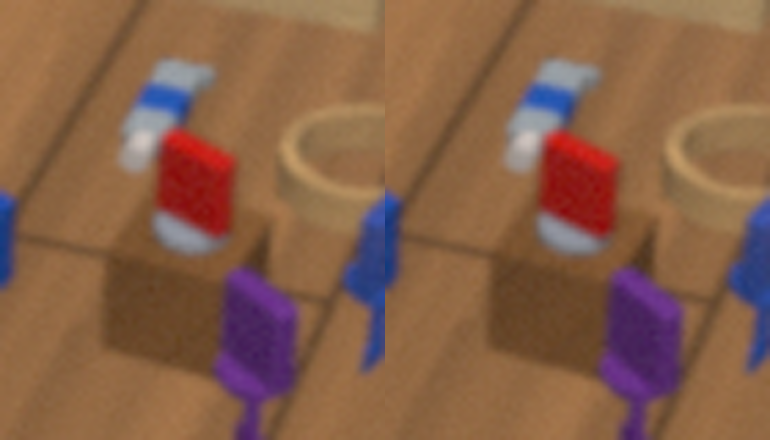

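Left is now, right is the start. The key is seated upright with its flange on the block, so I'll move on to the cap.

```bash
python3 -m creep '[[0,0,0,0.2,1,0,7],[0,0,0,0.4,2,0,7],[0,0,0,0.6,2.8,0,7],[0,0,0,0.6,2.8,0,7],[0,0,0,0.6,2.8,0,7],[0,0,0,0.6,2.8,0,7],[0,0,0,0.6,2.8,0,7],[0,0,0,0.6,2.8,0,7],[0,0,0,0.6,2.8,0,7],[0,0,0,0.6,2.8,0,7],[0,0,0,0.6,2.8,0,7],[0,0,0,0.6,2.8,0,7],[0,0,0,0.6,2.8,0,7],[0,0,0,0.6,2.8,0,7],[0,0,0,0.6,2.8,0,7],[0,0,0,0.6,2.4,0,7],[0,0,0,0.4,1,0,7],[0,0,0,0,0,0,7]]' 40; python3 -m creep '[[0,0,-0.1,0,0,0,7],[0,0,-0.1,0,0,0,7],[0,0,-0.1,0,0,0,7],[0,0,-0.1,0,0,0,7],[0,0,-0.1,0,0,0,7],[0,0,-0.1,0,0,0,7],[0,0,-0.1,0,0,0,7],[0,0,-0.1,0,0,0,7],[0,0,-0.1,0,0,0,7],[0,0,-0.1,0,0,0,7],[0,0,0,0,0,0,7]]'; python3 go.py 0.5615 0.2285 0.30 3.72
```

```text
time_s: 19.05
tcp_pos: [0.5602, 0.2304, 0.3933]
tool_rot: [-3.14, -0.002, 2.722]
ft_force: [-0.8, -0.4, -0.2]
grip_width: 0.824
grasp_force: 0.0
time_s: 19.97
tcp_pos: [0.5602, 0.2269, 0.3946]
tool_rot: [3.141, -0.002, -2.56]
ft_force: [0.8, 0.5, 0.4]
grip_width: 0.816
grasp_force: 0.0
shift cm [-0.21  0.06  9.45] turn [ 0.    -0.002  0.003] t 19.9667 [0.5602 0.2269 0.3946] [ 3.141e+00 -2.000e-03 -2.560e+00] [ 0.38  0.38  0.17  1.36 -0.   -0.2 ]
```

Correct the position, descend to just above the cap's flank, and check with the side camera.

```bash
python3 -m creep '[[0,0,0,-0.2,0.06,0,7],[0,0,0,0,0,2,7],[0,0,0,0,0,2,7],[0,0,0,0,0,2,7],[0,0,0,0,0,1.5,7],[0,0,0,0,0,1.2,7],[0,0,0,0,0,0.7,7],[0,0,0,0,0,0,7],[0,0,0,0,0,0,7]]'; python3 - <<'E'
from h import *
q,d=snapshot("side");cv2.imwrite("pics/s7.png",q);cv2.imwrite("pics/g7.png",crop(q,235,195,80,80,7))
E
python3 go.py 0.5615 0.2285 0.30 3.72
```

```text
time_s: 20.72
tcp_pos: [0.562, 0.2293, 0.3012]
tool_rot: [3.141, -0.001, -2.566]
ft_force: [0.1, -0.5, 0.6]
grip_width: 0.823
grasp_force: 0.0
shift cm [ 0.11 -0.04  0.18] turn [-0.     0.    -0.002] t 20.7667 [0.5622 0.2294 0.3018] [-3.142  0.    -2.565] [ 0.39  0.43 -0.    1.14  0.   -0.19]
```

View pics/g7.png

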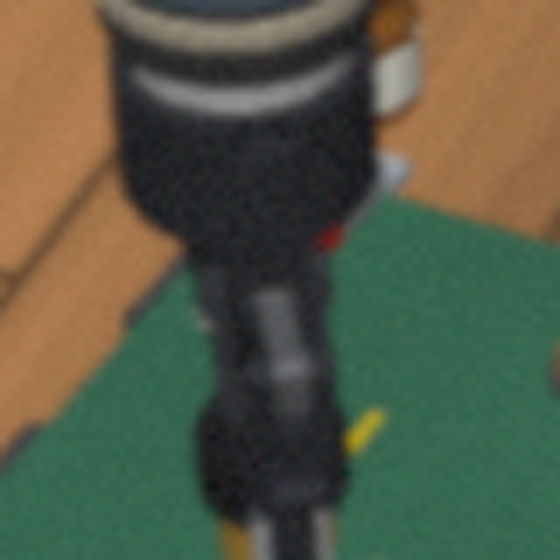

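The finger stands in front of the cap. The collar spans crop x 222–335 and the finger is at about x 290, so I'll check the lateral offset numerically.

```bash
python3 - <<'E'
from h import *
y=np.array([np.sin(-2.565),-np.cos(-2.565),0]);t=np.array([.562,.2293,0])
f=lambda P:((w2px("side",P)+.5-[235,195])*7-.5).round(0)
for s in(1,-1):print("finger tip",s,f(t+s*.037*y+[0,0,.132]))
print("cap top",f([.562,.2293,.1606]),"collar",f([.562,.2293,.12]))
x=np.array([-np.cos(.577),-np.sin(.577),0])
print("cap +3mm toolx",f(np.array([.562,.2293,.1606])+.003*x),"collar edges",f(np.array([.562,.2293,.12])+.018*np.array([-.94,-.34,0])),f(np.array([.562,.2293,.12])-.018*np.array([-.94,-.34,0])))
E
```

```text
finger tip 1 [294. 577.]
finger tip -1 [255. 416.]
cap top [269. 425.] collar [276. 524.]
cap +3mm toolx [279. 423.] collar edges [335. 524.] [218. 523.]
```

```bash
python3 -m creep '[[0,0,0,0,0,0,5],[0,0,0,0,0,0,4],[0,0,0,0,0,0,4],[0,0,0,0,0,0,4],[0,0,0,0,0,0,4],[0,0,0,0,0,0,4]]' 40; python3 -c "
from rig import arm;s=arm.get_state();print(s['wrist_torque'],s['joint_pos'])"
```

```text
time_s: 21.27
tcp_pos: [0.5633, 0.228, 0.3032]
tool_rot: [-3.136, 0.003, -2.566]
ft_force: [5.0, -12.5, 7.5]
grip_width: 0.502
grasp_force: 40.0
[-2.3698549  -0.98500614  0.04492724] [ 0.38566711  0.42448486 -0.00257412  1.14010192 -0.00496388 -0.18977674]
```

```bash
python3 -m creep '[[0,0,0,0,-0.18,-0.1,4],[0,0,0,0,0,0,4],[0,0,0.08,0,0,0,4],[0,0,0.1,0,0,0.01,4],[0,0,0.1,0,0,0.01,4],[0,0,0.1,0,0,0.01,4],[0,0,0.1,0,0,0.01,4],[0,0,0.1,0,0,0.01,4],[0,0,0,0,0,0,4]]'; python3 -c "
from rig import arm;s=arm.get_state();print(s['wrist_torque'],s['joint_pos'])"
```

```text
time_s: 22.02
tcp_pos: [0.5639, 0.2268, 0.3027]
tool_rot: [-3.139, 0.003, 3.131]
ft_force: [5.0, -10.3, 3.2]
grip_width: 0.502
grasp_force: 42.1
[-2.09954638 -1.01143714 -0.00777985] [ 0.38332918  0.42573444 -0.00177947  1.14132363 -0.00395874  0.39353343]
```

```bash
python3 -m creep '[[0,0,0,-0.07,-0.14,0,4],[0,0,0.1,0,0,0.01,4],[0,0,0.1,0,0,0.01,4],[0,0,0.1,0,0,0.01,4],[0,0,0.1,0,0,0.01,4],[0,0,0.1,0,0,0.01,4],[0,0,0.1,0,0,0.01,4],[0,0,0.1,0,0,0.01,4],[0,0,0.1,0,0,0.01,4],[0,0,0.1,0,0,0.01,4],[0,0,0.1,0,0,0.01,4],[0,0,0.1,0,0,0.01,4],[0,0,0.1,0,0,0.01,4],[0,0,0.1,0,0,0.01,4],[0,0,0,0,0,0,4]]'; python3 -c "
from rig import arm;s=arm.get_state();print(s['wrist_torque'],s['joint_pos'])"
```

```text
time_s: 23.27
tcp_pos: [0.5632, 0.2252, 0.3014]
tool_rot: [-3.141, 0.003, 1.832]
ft_force: [-2.4, -11.9, 8.9]
grip_width: 0.503
grasp_force: 42.6
[-2.29857647  0.60142351 -0.03827668] [ 0.38102843  0.42599671 -0.00494285  1.141206   -0.00309891  1.69081434]
```

```bash
python3 -m creep '[[0,0,0,-0.16,-0.07,0,4],[0,0,0.1,0,0,0.01,4],[0,0,0.1,0,0,0.01,4],[0,0,0.1,0,0,0.01,4],[0,0,0.1,0,0,0.01,4],[0,0,0.1,0,0,0.01,4],[0,0,0.1,0,0,0.01,4],[0,0,0.1,0,0,0.01,4],[0,0,0,0,0,0,4]]'; python3 -c "
from rig import arm;s=arm.get_state();print(s['wrist_torque'],s['joint_pos'])"; python3 -m creep '[[0,0,0.06,0,0,0,4],[0,0,0.06,0,0,0,4],[0,0,0,0,0,0,4]]'; python3 -c "
from rig import arm;s=arm.get_state();print(s['wrist_torque'],s['joint_pos'])"
```

```text
time_s: 24.02
tcp_pos: [0.5623, 0.2246, 0.3006]
tool_rot: [-3.14, 0.001, 1.133]
ft_force: [-7.1, -3.2, 10.7]
grip_width: 0.503
grasp_force: 42.7
[-0.68552595  1.39085458 -0.03510647] [ 3.79963161e-01  4.24954063e-01 -8.59704399e-03  1.13904456e+00
  4.11181067e-04  2.38834663e+00]
time_s: 24.27
tcp_pos: [0.5622, 0.2247, 0.3006]
tool_rot: [-3.14, 0.001, 1.016]
ft_force: [-7.1, -2.3, 9.7]
grip_width: 0.499
grasp_force: 42.6
[-0.64661785  1.51878144  0.06819617] [ 3.80112010e-01  4.25011426e-01 -8.71976785e-03  1.13914517e+00
  6.53171949e-04  2.50554415e+00]
```

```bash
for i in 1 2; do python3 -m creep '[[0,0,0.05,0,0,0,4],[0,0,0.05,0,0,0,4],[0,0,0,0,0,0,4]]' | grep -E "rot|ft|grasp"; python3 -c "
from rig import arm;s=arm.get_state();print(s['wrist_torque'],s['joint_pos'][5])"; done
```

```text
tool_rot: [-3.14, -0.001, 0.919]
ft_force: [-4.5, 0.9, 6.7]
grasp_force: 42.4
[0.21902846 0.84948384 1.31996188] 2.6033381803700038
tool_rot: [-3.14, -0.0, 0.819]
ft_force: [-5.1, 1.4, 5.7]
grasp_force: 42.5
[0.29603005 0.75473824 1.30375715] 2.7033477971496436
```

The torque jumped to 1.3 N m and the grip now slips, so the cap is at its stop. I'll back off in small steps to find where the torque reverses.

```bash
for i in 1 2 3; do python3 -m creep '[[0,0,-0.03,0,0,0,4],[0,0,0,0,0,0,4]]' | grep -E "rot"; python3 -c "
from rig import arm;s=arm.get_state();print(s['wrist_torque'],s['joint_pos'][5])"; done
```

```text
tool_rot: [-3.14, -0.001, 0.852]
[0.48327489 0.88818744 0.16755593] 2.6700500989949045
tool_rot: [-3.14, -0.001, 0.882]
[0.46121127 0.89039626 0.02489811] 2.6403768573612774
tool_rot: [-3.14, -0.001, 0.912]
[0.43784599 0.89443726 0.0553953 ] 2.610342834195473
```

```bash
python3 -m creep '[[0,0,-0.1,0,0,-0.01,4],[0,0,-0.1,0,0,-0.01,4],[0,0,-0.1,0,0,-0.01,4],[0,0,-0.1,0,0,-0.01,4],[0,0,-0.1,0,0,-0.01,4],[0,0,-0.1,0,0,-0.01,4],[0,0,-0.1,0,0,-0.01,4],[0,0,-0.1,0,0,-0.01,4],[0,0,-0.1,0,0,-0.01,4],[0,0,-0.1,0,0,-0.01,4],[0,0,-0.1,0,0,-0.01,4],[0,0,-0.1,0,0,-0.01,4],[0,0,-0.1,0,0,-0.01,4],[0,0,-0.1,0,0,-0.01,4],[0,0,-0.08,0,0,-0.01,4],[0,0,-0.04,0,0,0,4],[0,0,0,0,0,0,4],[0,0,0,0,0,0,4],[0,0,0,0,0,0,4]]'; python3 - <<'E'
from h import *
s=arm.get_state();print(s['wrist_torque'],s['tool_rot'],s['grasp_force'])
q,d=snapshot("side");p,e=snapshot("top")
a=cv2.resize(p[170:300,200:450],None,fx=2,fy=2,interpolation=cv2.INTER_CUBIC)
b=crop(q,235,175,60,65,4.6)[:, :276]
o=np.zeros((600,800,3),np.uint8);o[:260,:500]=a;o[:b.shape[0],504:504+b.shape[1]]=b
c=crop(q,300,150,100,66,4.6);o[305:305+295,:460]=c[:295]
cv2.imwrite("pics/g8.png",o)
E
```

```text
time_s: 26.85
tcp_pos: [0.5631, 0.2255, 0.302]
tool_rot: [3.14, -0.001, 2.429]
ft_force: [-3.0, 3.1, 5.9]
grip_width: 0.504
grasp_force: 42.4
[0.6321307  0.58534791 0.04725014] [ 3.14022612e+00 -1.43955303e-03  2.42905637e+00] 42.415693402290344
```

View pics/g8.png

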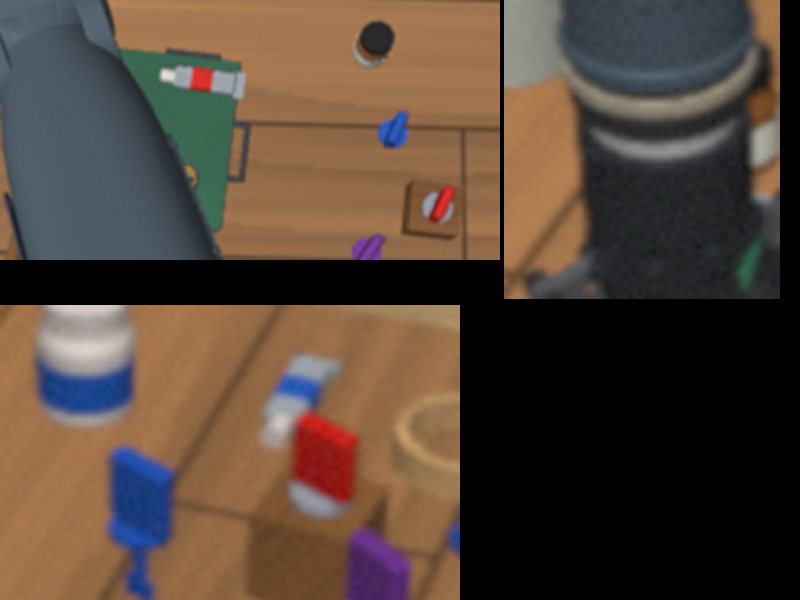

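The key is upright in its stand: top crop (438,207), lower-left side crop (323,460). The bystanders in view haven't moved. The cap is about 1.565 rad open, still and gripped at 42 N, so I'm handing in.

```bash
python3 -c "
from rig import arm;print(arm.sign_off())"
```

```text
the job is handed in; nothing more can be done
None
```

I handed the job in at about 27 s: the lock screw is at its stop, the red key is back upright in its stand, and the cap was bottomed out, backed off about a quarter turn (about 1.57 rad by wrist angle; its white line was hidden by the gripper) and is still gripped at about 42 N; the sign-off gave no verdict.

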